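Re-clamp a sensor housing socket-up in a slide-jaw fixture and plug it in

ROBOT

A 7-joint arm with a two-finger parallel gripper is mounted at the origin on the work surface. World frame = base frame: x ahead of the robot, y to its left, z up, the work surface at z = 0. Lengths are in mm, angles in rad, forces in N, time in s.
With the tool pointing down it reaches from about 400 to 875 mm from the base axis. Payload 4.4 kg.
Tool frame: the origin (TCP) lies between the finger pads; the fingertips stand ctrl.tcp_to_tips ahead of it and the grasp point (between the pads) lies 8 mm behind it (ctrl.tcp_to_tips is the distance from the TCP to the fingertips, in mm); z points along the fingers, y is the direction in which the jaws open and shut (so a half turn about z gives the same grasp; the last joint's range is limited). The gripper opens to 85 mm and grips with 20 to 120 N. Pads are 22 mm wide; open, the fingers measure 114 mm over their backs; the gripper's body (76 mm by 85 mm) begins 54 mm behind the grasp point. The pads swing forward as they close: fully open they stand 13 mm farther back than shut.
Start: joints at [-1.229, 0.628, 0.038, 1.517, -0.027, 0.996, -0.02], TCP at [257.763, 596.721, 242.313] pointing down, gripper open.
Joint ranges: [-3.06, 3.06], [-0.37, 2.12], [-1.25, 1.32], [0.18, 2.47], [-1.1, 4.24], [0.23, 1.98], [-2.94, 2.94]. Speed limits (rad/s): [2.57, 2.57, 3.14, 3.14, 3.14, 3.14, 3.14].

INTERFACE

Orientations are given as [roll, pitch, yaw] about the fixed x, y, z axes, in that order (R = Rz(yaw) Ry(pitch) Rx(roll)).
In Python, from cell import ctrl gives the robot as it stands.
- The arm moves only by the tool send_rows, never from a script. Its argument "rows" is a list of rows, each an object of numbers: "x", "y", "z": the shift along the world's x, y, z in cm; "roll": the turn about the world's z in degrees; "claw": the closure, from 0 (fully open) to 1 (shut). A call has 1 to 5 rows; each row is the pose to reach, as a shift and turn from the pose commanded when the call began; what a row does not reach only later rows make up. A row lasts 1/12 s, in which the tool goes at most 41.7 mm and 7.16 degrees, less where a joint would pass 70% of its speed; a pose out of reach is approached as far as the arm can. A call with a gripper value outside its range is refused whole. The fingers move at their own pace and stop on an object; the grip force is fixed at half the most. Time passes only in rows, so rows that repeat a pose let the fingers close. It gives the time, the measured TCP pose, the force and the opening at its end, in the units of the state.
- ctrl.read_state(): the state, without advancing time (a new reading comes with each control period).
- ctrl.get_image(name): name is "side" or "top" or "wrist"; returns (picture, depth): 384x512x3 uint8, blue, green, red; 384x512 float32, mm along the optical axis (not along the pixel's ray), 0 where there is no reading.
- ctrl.get_calibration(name): a dict with "intrinsics" (3x3 intrinsics, pixels), "dist_coeffs" ([k1, k2, p1, p2, k3] as OpenCV has them; the pictures are not rectified), "T" (4x4, takes a point from camera to world coordinates). Camera axes: x right, y down, z forward; pixel columns grow to the right and rows downward; lengths in mm; the calibration is good to about 2 mm. A picture is of the moment at which its call begins: read the wrist's pose just before it. get_calibration takes no time and is no camera call; for the wrist camera it gives the pose at the moment of the call.
- ctrl.finish_job(): hands the job in, once; it reports no verdict.
Trained networks look in the newest picture that a camera, given by its name, has taken for a name from the list of things; names that differ only in an ending like _2 or _b are one class to them, and where a whole thing is asked for, a point or a joint stands for the part that bears it (a point fixed in the world has none). Each returns a list of dicts, best first, with "confidence" (0 to 1); they miss things now and then, are a little off and sometimes report something else, mostly with a low value. They report only what shows in the picture. A call takes as long as a camera call. They do not tell look-alikes from the thing itself.
- ctrl.recognise(camera, query): "uv" ([column, row] in pixels, amid what is visible of it).
- ctrl.regions_of(camera, query): "region" (384x512 bool, what is visible of it) and "uv" ([column, row] in pixels, amid what is visible of it).
- ctrl.place_of(camera, query): "uv" ([column, row] in pixels: a listed point, or the origin of a listed thing).
The state is a dict: "clock": time; "qpos": joint angles; "qd": joint speeds; "tau": joint torques, N m; "eef_pos": TCP position; "tool_rot": TCP orientation; "force": force on the tool from outside, world axes, zero at the start; "torque": the same for the moment, N m; "width": finger opening in mm.
Only numpy, scipy, OpenCV 4.12 (cv2) and the standard library are available. Lean on these libraries where they do the work, as an engineer would, in place of code of your own. Each camera call takes 0.05 s, during which the arm holds its last target. There are 200 camera calls.

TASK

The aluminium housing stands on end in the slide-jaw fixture with its socket face turned to the fixed jaw: slide the jaw back, tip the housing over so that it lies flat on the bed with the socket on top, and slide the jaw up again until the housing is held snugly between both jaws. Then press the one block plug that fits fully home into the socket and let go, with the housing still snug between the jaws. Leave the other plugs and everything else on the bench where it stands.

Things in the scene. Friction and masses are not known exactly. Their poses are not given: they have to be found in the camera images.
- fixture: Slide-jaw fixture, fixed: steel base 96 (x) x 270 (y) mm, bed 20 mm above the bench. Origin: centre of its underside; y along the bed to the fixed jaw (90 wide, 25 thick, 34 mm high over the bed, inner face at y = +105 mm). Side rails 10 mm high leave a channel 70 mm wide (x -35 to +35) for housing and sliding jaw.
- jaw (a joint): Sliding jaw, m: gap to the fixed jaw = 50 mm + value; grows as it slides to the fixture's -y, stop at 0.125. Stays where left (about 4 N friction). Closes to 0.060 on the lying housing. Aluminium slide 64 wide, 60 long (y), 34 mm high over the bed.
- tab_top (a point): Middle of the top edge of the sliding jaw's handle: an upright steel tab 44 wide (fixture x), 12 thick (fixture y), standing 62 mm above the jaw, upper edge 116 mm above the bench; its inner side is 48 mm behind the jaw's inner face.
- housing: Loose aluminium block 64 (x) x 50 (y) x 110 mm (z), 0.4 to 0.75 kg. Origin: centre of the 64 x 50 end it stands on at the start. Its +y face has the socket and at the start looks to the fixed jaw, 0.5 to 3 mm away. Finished: its +y up, its z to the fixture's -y, origin end against the fixed jaw, top face 70 mm above the bench.
- socket (a point): Centre of the mouth of the rectangular socket, in the middle of the housing's +y face (55 mm from each end). Opening 29 mm along the housing's x, 43 mm along its z, 26 mm deep. Axes as the housing's.
- plug: The plug that fits: grey block plug standing on its prong. Prong 26 (x) x 40 (y) x 24 mm long, foot chamfered; head above it 34 (x) x 64 (y) x 36 mm high; 60 mm in all, 0.09 kg. Origin: centre of the prong's foot, z up. Its y must end along the housing's length (either way round).
- plug_shoulder (a point): Centre of the underside of the plug's head, 24 mm above its foot; it meets the socket mouth when the plug is home. Axes as the plug's.
- plug_square: Plug that does not fit, to be left alone: square head 50 x 50 mm, 60 mm high overall, standing on a 36 mm square prong. Origin: centre of its foot.
- plug_long: Plug that does not fit, to be left alone: long narrow head 30 (x) x 92 (y) mm, 60 mm high overall, standing on a 22 x 62 mm prong. Origin: centre of its foot.
- bottle_a: White bottle, 64 mm across, 150 mm high, standing; to be left alone. Origin: centre of its underside.
- bottle_b: White bottle, 68 mm across, 120 mm high, standing; to be left alone. Origin: centre of its underside.
- jar: Glass jar with a steel lid, 70 mm across, 90 mm high; to be left alone. Origin: centre of its underside.
- screwdriver: Orange-handled screwdriver, 190 mm long, lying on the bench along its x; to be left alone. Origin: on the bench below its middle.
- punch: Blue desk punch, 60 (x) x 130 (y) x about 85 mm high; to be left alone. Origin: centre of its underside.
Mind the look-alikes: they are no part of the job. Leave any yellow look-alike of the plug alone.

How it is judged (in metres and radians):
On the way, in this order (a step that is already met when the one before it is completed fails the run):
1. the jaw has been slid back far enough to admit the lying housing (value of joint jaw above 0.061 m), for 0.1 s.
2. the housing lies flat on the bed, socket face up (angle between the y axis of housing and the z axis of fixture, either way round below 0.06 rad and z of socket in the frame of fixture between 0.066 and 0.074 m and x of socket in the frame of fixture between -0.006 and 0.006 m), for 0.2 s.
3. the housing is held between both jaws (all of step 2 and value of joint jaw between 0.0565 and 0.063 m and y of socket in the frame of fixture between 0.0465 and 0.0535 m), for 0.2 s.
4. the plug is home in the socket (distance between plug_shoulder and socket below 0.004 m and angle between the z axis of plug and the y axis of housing, either way round below 0.06 rad), for 0.2 s.
At the end, for the whole second after the job is handed in: Housing flat on the bed (0.06 rad), socket up, no more than 3 mm total slack between the jaws, within 3.5 mm of the fixed jaw and 6 mm of the channel middle; the right plug in the socket, shoulder within 4 mm of the mouth, straight within 0.06 rad; both at rest (all of step 3 and all of step 4 and linear speed of each of housing, plug below 0.01 m/s); the robot touches nothing.
It fails at once if a plug that does not fit is moved more than 30 mm or tipped over (distance of any of plug_square, plug_long from where it was at the start of the episode above 0.03 m or angle between any of plug_square, plug_long's own z axis and vertical above 0.4 rad).
It fails at once if a bottle, the jar, the punch or the screwdriver is moved more than 30 mm or knocked over (distance of any of bottle_a, bottle_b, jar, screwdriver, punch from where it was at the start of the episode above 0.03 m or angle between any of bottle_a, bottle_b, jar, punch's own z axis and vertical above 0.4 rad).
It fails at once if the housing has fallen out of the fixture (height (world z) of socket below 0.035 m).
It also fails if it takes over 67 s, if anything falls off the work surface, if the arm or the gripper's body presses on something with over 40 N, if the wrist force passes 120 N, or if a joint passes its speed limit or range.

## Working session

There is one attempt and no reset: what is moved stays moved. The work goes in short steps, Python scripts to look and compute and a tool call to move; the robot and the scene stay as the last step left them, time stands still between calls to the robot, and variables do not carry over. Pictures are saved under pics/ and viewed, on a budget of 10 in all, crops included, one or two more only if the job needs it, and the job is handed in when it is done.

Besides the shell and the picture viewer there is one more tool, called by a JSON object that holds its "op" and its "data". send_rows: Moves the arm, as the interface text tells. Its arguments: {"type":"object","properties":{"rows":{"type":"array"}},"required":["rows"]}

```bash
mkdir -p pics; ls
cat > h.py <<'E'
import numpy as np, cv2
from cell import ctrl
def cal(c):
    k=ctrl.get_calibration(c); return np.array(k["intrinsics"],float),np.array(k["dist_coeffs"],float),np.array(k["T"],float)
def ray(C,uv):
    K,D,T=C; p=cv2.undistortPoints(np.array([[uv]],float),K,D)[0,0]
    return T[:3,3],T[:3,:3]@np.array([p[0],p[1],1.0])
def at_z(C,uv,z):
    o,d=ray(C,uv); return o+d*(z-o[2])/d[2]
def cloud(C,dep,stride=1):
    K,D,T=C; h,w=dep.shape
    v,u=np.mgrid[0:h:stride,0:w:stride]; z=dep[v,u].ravel(); 
    p=cv2.undistortPoints(np.stack([u.ravel(),v.ravel()],1).astype(float)[:,None],K,D)[:,0]
    P=np.c_[p*z[:,None],z]@T[:3,:3].T+T[:3,3]
    P[z==0]=np.nan; return P.reshape(v.shape+(3,))
def tri(A,B):
    (o1,d1),(o2,d2)=A,B; s=np.linalg.lstsq(np.c_[d1,-d2],o2-o1,rcond=None)[0]
    a=o1+s[0]*d1;b=o2+s[1]*d2; return (a+b)/2,np.linalg.norm(a-b)
def proj(C,P):
    K,D,T=C; Ti=np.linalg.inv(T); r=cv2.Rodrigues(Ti[:3,:3])[0]
    return cv2.projectPoints(np.array(P,float).reshape(-1,3),r,Ti[:3,3],K,D)[0][:,0]
E
python3 - <<'E'
from h import *
print(ctrl.tcp_to_tips, ctrl.read_state())
ims={}
for c in ("top","side"):
    im,d=ctrl.get_image(c); C=cal(c); ims[c]=im; np.savez(f"{c}0.npz",im=im,d=d)
    print(c,C[2].round(3).tolist(),C[0][0,0])
    for q in ("fixture","jaw","tab_top","housing","socket","plug","plug_square","plug_long","bottle_a","jar","screwdriver","punch"):
        r=ctrl.place_of(c,q)
        P=cloud(C,d)
        print(c,q,[(np.round(x["uv"]).tolist(),round(x["confidence"],2),P[int(x["uv"][1]),int(x["uv"][0])].round().tolist()) for x in r[:4]])
cv2.imwrite("pics/a.png",cv2.resize(ims["top"],(800,600)))
cv2.imwrite("pics/b.png",cv2.resize(ims["side"],(800,600)))
E
```

```text
pics
11.0 {'clock': 0.0, 'qpos': array([-1.22880906,  0.62936435,  0.03843765,  1.51836978, -0.02703222,
        0.99633173, -0.02002724]), 'qd': array([6.23169519e-04, 1.97577451e-03, 6.05154746e-04, 6.04399322e-04,
       7.21799746e-05, 2.00432264e-04, 1.14064974e-03]), 'tau': array([-2.54666829e-04, -5.63404119e+01,  1.22622963e+00, -1.93448675e+01,
        1.10331227e-02,  1.06277075e-02, -6.18609931e-06]), 'eef_pos': array([257.49383287, 596.14844803, 241.37662839]), 'tool_rot': array([-3.13963695e+00, -2.40729617e-06,  2.73376406e+00]), 'force': array([ 0.2184014 ,  0.83474984, -0.01252583]), 'torque': array([ 0.00081247, -0.02112919, -0.03524636]), 'width': 85.66605447223563}
top [[-0.025, -0.986, 0.166, 334.363], [-1.0, 0.026, 0.0, 2.119], [-0.005, -0.166, -0.986, 1498.73], [0.0, 0.0, 0.0, 1.0]] 438.6164600474756
top fixture [([249.0, 216.0], 0.76, [502.0, 28.0, 49.0]), ([251.0, 214.0], 0.27, [500.0, 18.0, 115.0]), ([344.0, 220.0], 0.18, [482.0, -284.0, 63.0])]Traceback (most recent call last):
  File "<stdin>", line 8, in <module>
ValueError: it knows: bottle, fixture, housing, jar, plug, plug_long, plug_shoulder, plug_square, punch, screwdriver, socket, tab_top
```

Run:
```python
from h import *
ims={}
for c in ("top","side"):
    im,d=ctrl.get_image(c); C=cal(c); ims[c]=im; np.savez(f"{c}0.npz",im=im,d=d)
    P=cloud(C,d)
    for q in ("fixture","tab_top","housing","socket","plug","plug_square","plug_long","bottle","jar","screwdriver","punch"):
        r=ctrl.place_of(c,q)
        print(c,q,[(np.round(x["uv"],1).tolist(),round(x["confidence"],2),P[int(x["uv"][1]),int(x["uv"][0])].round().tolist()) for x in r[:4]])
cv2.imwrite("pics/a.png",cv2.resize(ims["top"],(800,600)))
cv2.imwrite("pics/b.png",cv2.resize(ims["side"],(800,600)))
print(ctrl.read_state()["clock"])
```

```text
top fixture [([249.3, 216.1], 0.78, [494.0, 24.0, 119.0])]
top tab_top [([252.6, 213.8], 0.56, [504.0, 14.0, 114.0]), ([250.7, 214.3], 0.24, [500.0, 21.0, 118.0])]
top housing [([229.1, 219.3], 0.7, [485.0, 87.0, 127.0])]
top socket [([217.3, 215.8], 0.92, [499.0, 124.0, 127.0])]
top plug [([344.3, 218.1], 0.75, [486.0, -288.0, 62.0]), ([379.9, 229.0], 0.75, [446.0, -402.0, 59.0]), ([382.3, 201.4], 0.74, [540.0, -420.0, 53.0]), ([361.5, 251.9], 0.64, [377.0, -340.0, 47.0])]
top plug_square []
top plug_long [([176.8, 196.9], 0.83, [575.0, 267.0, 55.0]), ([347.3, 222.3], 0.43, [473.0, -298.0, 56.0])]
top bottle [([287.4, 140.7], 0.65, [750.0, -108.0, 83.0]), ([337.0, 179.4], 0.56, [610.0, -265.0, 98.0])]
top jar []
top screwdriver [([133.6, 225.5], 0.6, [484.0, 420.0, 20.0])]
top punch [([147.2, 169.5], 0.87, [678.0, 375.0, 20.0]), ([344.8, 222.5], 0.32, [473.0, -288.0, 57.0])]
side fixture [([236.5, 218.7], 0.69, [493.0, 13.0, 29.0])]
side tab_top [([233.7, 191.8], 0.61, [576.0, 138.0, 2.0])]
side housing [([218.9, 201.1], 0.55, [481.0, 85.0, 52.0]), ([213.3, 183.3], 0.37, [470.0, 87.
[... 212 characters left out ...]
, 52.0]), ([328.9, 332.8], 0.82, [437.0, -430.0, 11.0]), ([260.1, 298.1], 0.8, [362.0, -258.0, 37.0])]
side plug_square [([171.0, 184.3], 0.94, [422.0, 260.0, 34.0])]
side plug_long [([208.4, 167.2], 0.74, [556.0, 246.0, 44.0]), ([236.2, 220.2], 0.6, [493.0, 13.0, 21.0]), ([328.6, 211.0], 0.19, [734.0, -131.0, 19.0])]
side bottle [([340.1, 259.0], 0.9, [603.0, -303.0, 50.0]), ([332.1, 211.9], 0.84, [736.0, -144.0, 28.0])]
side jar [([269.4, 170.3], 0.93, [717.0, 127.0, 24.0])]
side screwdriver [([161.5, 159.6], 0.75, [470.0, 406.0, 22.0]), ([304.1, 295.7], 0.7, [466.0, -311.0, 16.0])]
side punch [([211.8, 142.8], 0.61, [656.0, 372.0, 27.0]), ([336.4, 259.4], 0.55, [594.0, -296.0, 50.0])]
1.3
```

View pics/a.png

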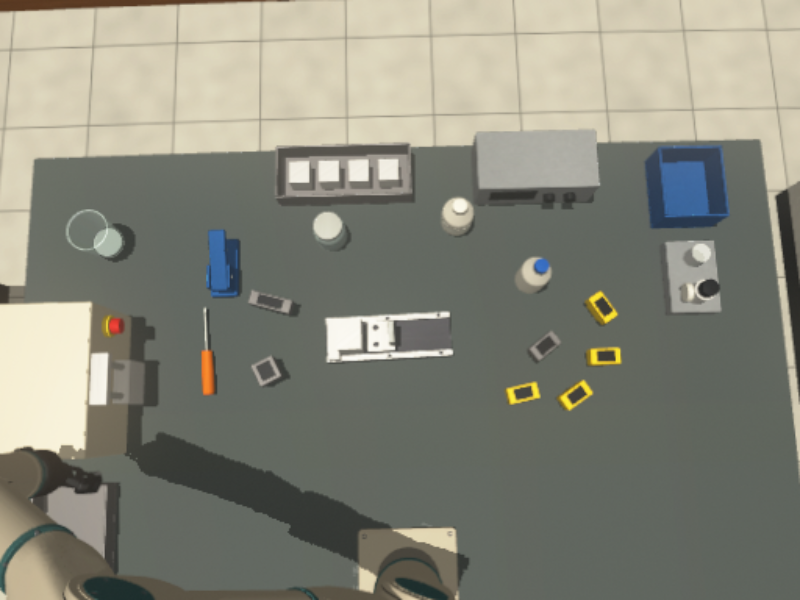

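View pics/b.png

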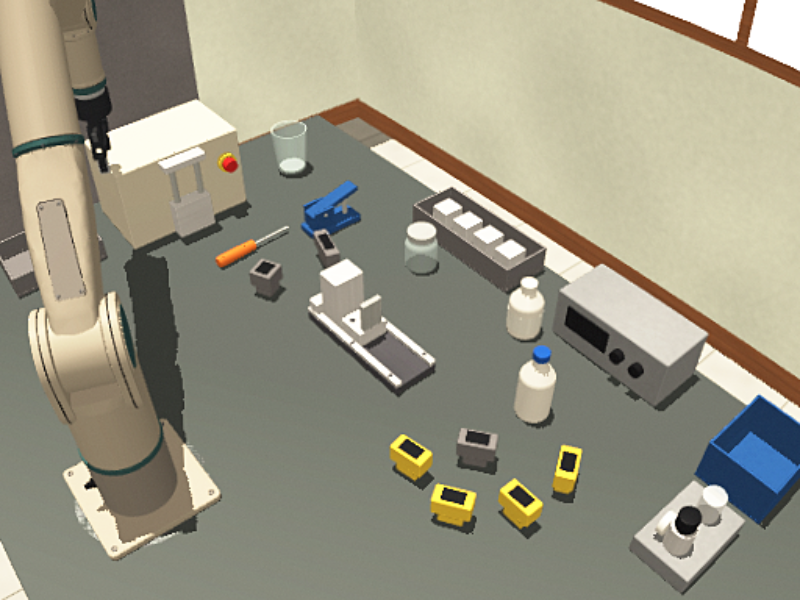

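Top view (800×600): the fixture lies at about (390,337) with its fixed jaw to the left, and the housing stands at (345,337). There are five plug-shaped blocks: yellow at (523,393), (576,395), (604,356) and (601,307), grey at (545,347). The grey one is the plug. The grey square (267,371) and grey long (271,302) plugs don't fit.

Run:
```python
from h import *
z=np.load("top0.npz"); C=cal("top"); P=cloud(C,z["d"]).reshape(-1,3)
def box(m,n):
    q=P[m][:,:2].astype(np.float32); print(n,len(q),cv2.minAreaRect(q), q.mean(0))
r=(abs(P[:,0]-490)<100)&(abs(P[:,1])<200)
for lo,hi in((15,24),(26,34),(48,60),(105,119),(122,140)): box(r&(P[:,2]>lo)&(P[:,2]<hi),(lo,hi))
r=(abs(P[:,0]-473)<50)&(abs(P[:,1]+298)<50); box(r&(P[:,2]>40),"plug")
W=cal("wrist"); s=ctrl.read_state()
print("cam",W[2].round(3).tolist(),W[0][0,0],s["eef_pos"])
```

```text
(15, 24) 714 ((504.4613342285156, 26.283554077148438), (92.69481658935547, 268.9673156738281), 1.7462283372879028) [506.4677   -34.169895]
(26, 34) 410 ((506.57489013671875, 27.494659423828125), (94.40738677978516, 269.09051513671875), 1.7665308713912964) [500.80502     4.1515765]
(48, 60) 437 ((504.9957580566406, 85.1770248413086), (90.21527862548828, 142.72235107421875), 2.012082815170288) [503.00253  84.74118]
(105, 119) 63 ((506.43450927734375, 70.819580078125), (59.992950439453125, 113.27686309814453), 9.321432113647461) [501.88644  39.43096]
(122, 140) 324 ((503.4542236328125, 105.71129608154297), (64.38467407226562, 50.378231048583984), 1.6694430112838745) [503.00775 105.39429]
plug 202 ((475.48004150390625, -301.0637512207031), (33.863304138183594, 65.78018188476562), 37.23883819580078) [ 474.66098 -300.7232 ]
cam [[0.397, 0.873, 0.283, 185.125], [0.918, -0.377, -0.123, 628.403], [-0.001, 0.309, -0.951, 374.699], [0.0, 0.0, 0.0, 1.0]] 282.53595663977484 [257.75912685 596.76146915 242.34479736]
```

{"op": "send_rows", "data": {"rows": [{"z": 4, "y": -4}, {"x": 4, "z": 10, "y": -8, "roll": 7}, {"x": 8, "z": 13, "y": -12, "roll": 14}, {"x": 12, "z": 13, "y": -16, "roll": 20}, {"x": 15, "z": 13, "y": -20, "roll": 23}]}}

```text
$.rows[0]: bad value
```

{"op": "send_rows", "data": {"rows": [{"x": 0, "y": -4, "z": 4, "roll": 0, "claw": 0}, {"x": 4, "z": 9, "y": -8, "roll": 7, "claw": 0.3}, {"x": 8, "z": 12, "y": -12, "roll": 14, "claw": 0.5}, {"x": 12, "z": 12, "y": -16, "roll": 20, "claw": 0.5}, {"x": 15, "z": 12, "y": -20, "roll": 25, "claw": 0.5}]}}

```text
clock: 1.72
eef_pos: [355.0, 458.9, 348.0]
tool_rot: [3.138, 0.003, -3.106]
force: [1.6, 0.5, -0.2]
width: 42.8
```

{"op": "send_rows", "data": {"rows": [{"x": 1.2, "y": -4, "z": 0, "roll": 0, "claw": 0.5}, {"x": 2.4, "y": -8, "z": 0, "roll": 0, "claw": 0.5}, {"x": 3.6, "y": -12, "z": 0, "roll": 0, "claw": 0.5}, {"x": 4.8, "y": -16, "z": 0, "roll": 0, "claw": 0.5}, {"x": 6, "y": -20, "z": 0, "roll": 0, "claw": 0.5}]}}

```text
clock: 2.13
eef_pos: [414.0, 257.2, 345.9]
tool_rot: [3.141, 0.001, -3.113]
force: [1.2, -0.9, -0.3]
width: 42.5
```

{"op": "send_rows", "data": {"rows": [{"x": 1.2, "y": -4, "z": 0, "roll": 0, "claw": 0.5}, {"x": 2.4, "y": -8, "z": 0, "roll": 0, "claw": 0.5}, {"x": 3.6, "y": -12, "z": 0, "roll": 0, "claw": 0.5}, {"x": 4.4, "y": -14, "z": 0, "roll": 0, "claw": 0.5}, {"x": 4.4, "y": -14, "z": 0, "roll": 0, "claw": 0.5}]}}

```text
clock: 2.55
eef_pos: [459.4, 113.0, 346.0]
tool_rot: [-3.139, 0.002, -3.123]
force: [1.3, 0.8, -0.6]
width: 42.9
```

```bash
cat > look.py <<'E'
from h import *
import sys
s=ctrl.read_state(); C=cal("wrist"); im,d=ctrl.get_image("wrist"); np.savez("w.npz",im=im,d=d)
print("tcp",s["eef_pos"].round(1),s["tool_rot"].round(4),"w",round(s["width"],1),"F",s["force"].round(1),"t",round(s["clock"],2))
P=cloud(C,d)
def box(m,n):
    q=P[m][:,:2].astype(np.float32)
    if len(q)>4:
        c,wh,a=cv2.minAreaRect(q); print(n,len(q),np.round(c,1),np.round(wh,1),round(a,2),"z",np.median(P[m][:,2]).round(1))
E
python3 - <<'E'
from look import *
cv2.imwrite("pics/c.png",im)
for q in ("fixture","tab_top","housing","socket"):
    print(q,[(np.round(x["uv"],1).tolist(),round(x["confidence"],2),P[int(x["uv"][1]),int(x["uv"][0])].round().tolist()) for x in ctrl.place_of("wrist",q)[:3]])
r=(abs(P[...,0]-505)<60)&(abs(P[...,1]-30)<140)
for lo,hi in((26,33),(50,58),(112,120),(125,135)): box(r&(P[...,2]>lo)&(P[...,2]<hi),(lo,hi))
E
```

```text
tcp [459.4 113.  346. ] [-3.1387e+00  1.7000e-03 -3.1228e+00] w 42.9 F [ 1.3  0.8 -0.6] t 2.55
fixture [([207.6, 173.9], 0.75, [487.0, 34.0, 53.0])]
tab_top [([191.8, 201.5], 0.59, [510.0, 22.0, 118.0]), ([50.6, 238.9], 0.21, [615.0, -256.0, 37.0])]
housing [([256.1, 177.7], 0.84, [471.0, 110.0, 130.0]), ([436.7, 167.7], 0.42, [477.0, 413.0, 17.0])]
socket []
(26, 33) 1781 [505.1  28.8] [ 95.1 268.5] 1.77 z 30.6
(50, 58) 2084 [503.   87.8] [ 89.1 140.5] 1.62 z 54.6
(112, 120) 351 [482.   65.4] [ 42.1 126.3] 28.81 z 116.4
(125, 135) 1802 [502.3 106.7] [64.1 49.8] 1.62 z 130.6
```

View pics/c.png

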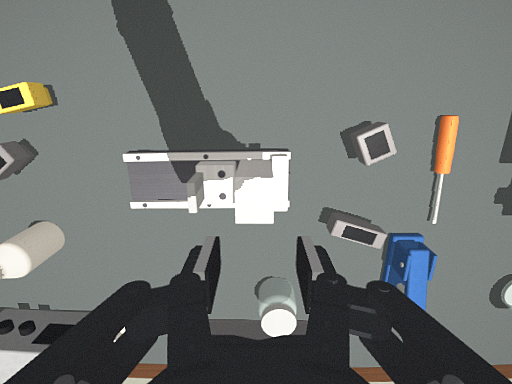

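Wrist view: the housing top is at about (262,185) and the tab at (193,190). The fixed jaw is on the right and the empty bed on the left.

Run:
```python
from h import *
C=cal("wrist"); P=cloud(C,np.load("w.npz")["d"])
def box(m,n):
    q=P[m][:,:2].astype(np.float32); c,wh,a=cv2.minAreaRect(q); print(n,len(q),np.round(c,1),np.round(wh,1),round(a,2),"z",np.median(P[m][:,2]).round(1))
X,Y,Z=P[...,0],P[...,1],P[...,2]
box((Z>108)&(Z<120)&(abs(X-505)<40)&(Y<60)&(Y>-30),"tab")
box((Z>50)&(Z<58)&(abs(X-505)<25)&(Y<100)&(Y>-60),"jawtop")
Tc=cal("top"); 
print(tri(ray(Tc,(252.6,213.8)),ray(C,(191.8,201.5))))
```

```text
tab 304 [503.7  32. ] [43.4 12.6] 2.81 z 115.4
jawtop 923 [505.   54.9] [50.  57.2] 0.19 z 53.9
(array([511.14268474,  19.64661276,  90.71172658]), np.float64(20.137425750593124))
```

{"op": "send_rows", "data": {"rows": [{"x": 1.8, "y": -3, "z": -1, "roll": 0.7, "claw": 0.5}, {"x": 3.6, "y": -6.1, "z": -2, "roll": 0.7, "claw": 0.5}, {"x": 4.4, "y": -8.1, "z": -5, "roll": 0.7, "claw": 0.5}, {"x": 4.4, "y": -8.1, "z": -9, "roll": 0.7, "claw": 0.5}, {"x": 4.4, "y": -8.1, "z": -13, "roll": 0.7, "claw": 0.5}]}}

```text
clock: 3.22
eef_pos: [503.0, 38.2, 215.0]
tool_rot: [3.141, 0.003, -3.101]
force: [-0.2, 0.7, -0.0]
width: 42.7
```

{"op": "send_rows", "data": {"rows": [{"x": 0, "y": 0, "z": -3, "roll": 0, "claw": 0.5}, {"x": 0, "y": 0, "z": -6, "roll": 0, "claw": 0.5}, {"x": 0, "y": 0, "z": -6, "roll": 0, "claw": 0.5}]}}

```text
clock: 3.47
eef_pos: [497.9, 39.6, 150.8]
tool_rot: [-3.142, -0.01, -3.098]
force: [-0.7, 0.2, 0.5]
width: 42.7
```

Run:
```python
from look import *
X,Y,Z=P[...,0],P[...,1],P[...,2]
box((Z>108)&(Z<120)&(abs(X-505)<40)&(Y<60)&(Y>-10),"tab")
cv2.imwrite("pics/d.png",im)
```

```text
tcp [497.9  39.6 150.8] [-3.1415 -0.0105 -3.098 ] w 42.7 F [-0.7  0.2  0.5] t 3.47
tab 1138 [505.6  21.7] [43.8 12. ] 1.83 z 116.5
```

View pics/d.png

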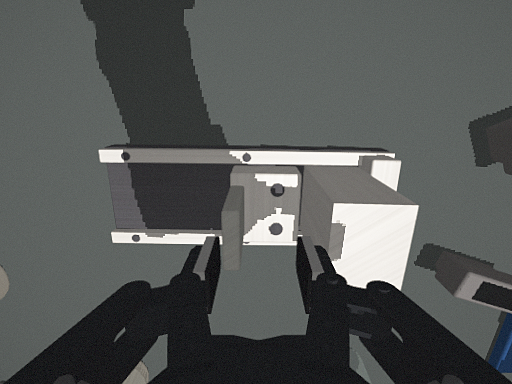

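The tab, at (232,205), sits close to the -y finger at (212,270), so the tool must shift about 18 mm toward -y before it descends.

{"op": "send_rows", "data": {"rows": [{"x": 0.6, "y": -1.8, "z": 0, "roll": 0, "claw": 0.5}, {"x": 0.6, "y": -1.8, "z": 0, "roll": 0, "claw": 0.5}, {"x": 0.6, "y": -1.8, "z": 0, "roll": 0, "claw": 0.5}]}}

```text
clock: 3.77
eef_pos: [509.2, 20.3, 157.5]
tool_rot: [3.141, 0.003, -3.102]
force: [0.8, -0.1, 0.1]
width: 42.8
```

Run:
```python
from look import *
X,Y,Z=P[...,0],P[...,1],P[...,2]
box((Z>108)&(Z<120)&(abs(X-505)<40)&(Y<60)&(Y>-10),"tab")
box((Z>122)&(Z<138)&(abs(X-505)<60)&(Y<160)&(Y>50),"housing")
box((Z>26)&(Z<34)&(abs(X-505)<60)&(Y<160)&(Y>-120),"rails")
print(ctrl.read_state()["eef_pos"])
```

```text
tcp [509.2  20.3 157.5] [ 3.1414  0.0035 -3.1017] w 42.8 F [ 0.8 -0.1  0.1] t 3.77
tab 1108 [505.9  21.9] [44.2 11.5] 2.07 z 116.5
housing 8024 [503.1 107.5] [65.1 51.4] 0.99 z 130.6
rails 5679 [505.9  27.5] [ 94.7 267.6] 1.7 z 30.6
[508.7520146   20.97704133 157.29228163]
```

{"op": "send_rows", "data": {"rows": [{"x": -0.2, "y": 0.1, "z": -3.5, "roll": 0, "claw": 0.5}, {"x": -0.3, "y": 0.1, "z": -6.9, "roll": 0, "claw": 0.5}, {"x": -0.3, "y": 0.1, "z": -6.9, "roll": 0, "claw": 0.5}, {"x": -0.3, "y": 0.1, "z": -6.9, "roll": 0, "claw": 0.9}, {"x": -0.3, "y": 0.1, "z": -6.9, "roll": 0, "claw": 1}]}}

```text
clock: 4.23
eef_pos: [505.8, 21.9, 88.2]
tool_rot: [3.141, 0.002, -3.1]
force: [-0.3, 0.9, -0.2]
width: 19.3
```

{"op": "send_rows", "data": {"rows": [{"x": 0, "y": 0, "z": 0, "roll": 0, "claw": 1}, {"x": 0, "y": 0, "z": 0, "roll": 0, "claw": 1}, {"x": 0, "y": 0, "z": 0, "roll": 0, "claw": 1}]}}

```text
clock: 4.48
eef_pos: [506.3, 21.7, 88.7]
tool_rot: [3.141, 0.004, -3.102]
force: [-0.9, 1.7, 7.9]
width: 11.5
```

{"op": "send_rows", "data": {"rows": [{"x": 0.04, "y": -1.2, "z": 0, "roll": 0, "claw": 1}, {"x": 0.1, "y": -3.5, "z": 0, "roll": 0, "claw": 1}, {"x": 0.18, "y": -6, "z": 0, "roll": 0, "claw": 1}, {"x": 0.26, "y": -8.5, "z": 0, "roll": 0, "claw": 1}, {"x": 0.3, "y": -10, "z": 0, "roll": 0, "claw": 1}]}}

```text
clock: 4.9
eef_pos: [509.2, -79.6, 88.7]
tool_rot: [3.141, 0.004, -3.103]
force: [0.1, 5.6, 7.4]
width: 11.4
```

{"op": "send_rows", "data": {"rows": [{"x": 0.03, "y": -0.8, "z": 0, "roll": 0, "claw": 1}, {"x": 0.04, "y": -1.2, "z": 0, "roll": 0, "claw": 1}, {"x": 0.04, "y": -1.2, "z": 0, "roll": 0, "claw": 1}, {"x": 0.04, "y": -1.2, "z": 0, "roll": 0, "claw": 0.5}, {"x": 0.04, "y": -1.2, "z": 0, "roll": 0, "claw": 0.5}]}}

```text
clock: 5.32
eef_pos: [508.7, -91.0, 87.6]
tool_rot: [-3.141, 0.002, -3.101]
force: [-0.1, 0.9, 0.3]
width: 34.7
```

{"op": "send_rows", "data": {"rows": [{"x": 0, "y": 0, "z": 4, "roll": 0, "claw": 0.5}, {"x": 0, "y": 0, "z": 8, "roll": 0, "claw": 0.7}, {"x": 0, "y": 3, "z": 10.5, "roll": 0, "claw": 1}, {"x": 0, "y": 6.5, "z": 12, "roll": 0, "claw": 1}, {"x": 0, "y": 10.5, "z": 12, "roll": 0, "claw": 1}]}}

```text
clock: 5.73
eef_pos: [510.5, 13.8, 210.6]
tool_rot: [-3.141, 0.008, -3.104]
force: [0.3, -0.3, -1.0]
width: 0.1
```

{"op": "send_rows", "data": {"rows": [{"x": 0, "y": 4, "z": 0, "roll": 0, "claw": 1}, {"x": -0.2, "y": 8, "z": 0, "roll": 0, "claw": 1}, {"x": -0.4, "y": 12, "z": 0, "roll": 0, "claw": 1}, {"x": -0.6, "y": 15, "z": 0, "roll": 0, "claw": 1}, {"x": -0.6, "y": 15, "z": 0, "roll": 0, "claw": 1}]}}

```text
clock: 6.15
eef_pos: [500.8, 173.3, 207.0]
tool_rot: [3.136, 0.001, -3.089]
force: [0.6, 0.7, 0.2]
width: 0.1
```

Run:
```python
from look import *
X,Y,Z=P[...,0],P[...,1],P[...,2]
box((Z>108)&(Z<120)&(abs(X-505)<40)&(Y<60)&(Y>-130),"tab")
box((Z>122)&(Z<138)&(abs(X-505)<60)&(Y<160)&(Y>50),"housing")
box((Z>50)&(Z<58)&(abs(X-505)<60)&(Y<180)&(Y>120),"fixedjaw")
```

```text
tcp [500.8 173.3 207. ] [ 3.1364e+00  8.0000e-04 -3.0892e+00] w 0.1 F [0.6 0.7 0.2] t 6.15
housing 5166 [502.9 107.7] [65.  51.5] 0.89 z 130.7
fixedjaw 2189 [501.9 139.8] [89.1 37.2] 2.02 z 54.5
```

{"op": "send_rows", "data": {"rows": [{"x": 0, "y": 0, "z": -3, "roll": 0, "claw": 1}, {"x": 0, "y": 0, "z": -6, "roll": 0, "claw": 1}, {"x": 0, "y": 0, "z": -8.8, "roll": 0, "claw": 1}, {"x": 0, "y": 0, "z": -8.8, "roll": 0, "claw": 1}, {"x": 0, "y": 0, "z": -8.8, "roll": 0, "claw": 1}]}}

```text
clock: 6.62
eef_pos: [501.4, 162.7, 118.0]
tool_rot: [-3.14, -0.003, -3.102]
force: [-0.3, -0.1, 0.6]
width: 0.2
```

{"op": "send_rows", "data": {"rows": [{"x": 0.05, "y": -0.6, "z": 0, "roll": 0, "claw": 1}, {"x": 0.1, "y": -1.2, "z": 0, "roll": 0, "claw": 1}, {"x": 0.1, "y": -1.8, "z": 0, "roll": 0, "claw": 1}, {"x": 0.1, "y": -2.4, "z": 0, "roll": 0, "claw": 1}, {"x": 0.1, "y": -3.0, "z": 0, "roll": 0, "claw": 1}]}}

```text
clock: 7.03
eef_pos: [503.9, 133.9, 119.7]
tool_rot: [3.141, 0.002, -3.101]
force: [0.3, 0.4, -0.3]
width: -0.0
```

Run:
```python
from look import *
X,Y,Z=P[...,0],P[...,1],P[...,2]
m=(Z>115)&(Z<145)&(abs(X-505)<20)&(Y<150)&(Y>20)
box(m,"housing"); 
q=P[m]; print("plane y-slope", np.polyfit(q[:,1],q[:,2],1))
cv2.imwrite("pics/e.png",im)
```

```text
tcp [503.9 133.9 119.7] [ 3.1407e+00  2.3000e-03 -3.1012e+00] w -0.0 F [ 0.3  0.4 -0.3] t 7.03
housing 6869 [504.1 108. ] [39.8 78.8] 1.28 z 132.3
plane y-slope [6.69889145e-03 1.31319404e+02]
```

View pics/e.png

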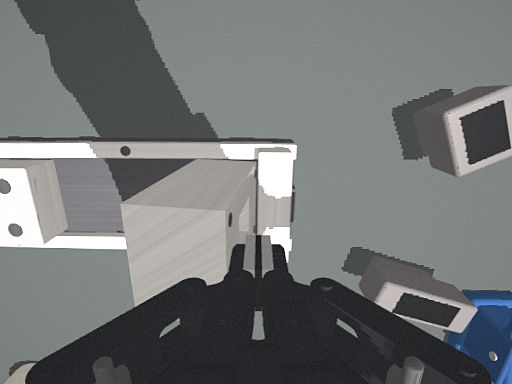

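Housing still upright, top at (180,250); the closed fingers, at (258,255), are just short of its +y face. I'll keep pushing.

{"op": "send_rows", "data": {"rows": [{"x": 0, "y": -0.5, "z": 0, "roll": 0, "claw": 1}, {"x": 0, "y": -1, "z": 0, "roll": 0, "claw": 1}, {"x": 0, "y": -1.5, "z": 0, "roll": 0, "claw": 1}, {"x": 0, "y": -2.0, "z": 0, "roll": 0, "claw": 1}, {"x": 0, "y": -2.5, "z": 0, "roll": 0, "claw": 1}]}}

```text
clock: 7.5
eef_pos: [502.9, 108.4, 118.5]
tool_rot: [-3.141, -0.001, -3.101]
force: [-0.3, 0.5, -0.5]
width: 0.1
```

```bash
cat > tilt.py <<'E'
from look import *
X,Y,Z=P[...,0],P[...,1],P[...,2]
e=ctrl.read_state()["eef_pos"][1]
m=(Z>60)&(Z<150)&(abs(X-495)<18)&(Y<e-15)&(Y>e-60)
q=P[m]; print("near -y of finger: slope", np.polyfit(q[:,1],q[:,2],1) if len(q)>9 else None, "zmax",np.percentile(q[:,2],99))
m=(Z>60)&(Z<145)&(abs(X-495)<15)&(Y<160)&(Y>-40)
for y in range(-40,150,10):
    k=m&(abs(Y-y)<5); 
    if k.sum()>5: print(y,np.median(Z[k]).round(1),end="; ")
E
python3 tilt.py
```

```text
tcp [502.9 108.4 118.5] [-3.1412e+00 -6.0000e-04 -3.1010e+00] w 0.1 F [-0.3  0.5 -0.5] t 7.5
near -y of finger: slope [  0.21900689 117.74282294] zmax 141.37431057185313
40 122.9; 50 126.4; 60 130.6; 70 134.7; 80 139.1; 90 131.6; 100 118.5; 110 119.1; 120 120.6;
```

{"op": "send_rows", "data": {"rows": [{"x": 0, "y": -0.4, "z": 0, "roll": 0, "claw": 1}, {"x": 0, "y": -0.8, "z": 0, "roll": 0, "claw": 1}, {"x": 0, "y": -1.2, "z": 0, "roll": 0, "claw": 1}, {"x": 0, "y": -1.2, "z": 0, "roll": 0, "claw": 1}, {"x": 0, "y": -1.2, "z": 0, "roll": 0, "claw": 1}]}}

```text
clock: 7.97
eef_pos: [503.1, 97.0, 118.6]
tool_rot: [-3.142, -0.0, -3.101]
force: [0.7, 0.2, -0.0]
width: -0.0
```

```bash
python3 tilt.py; python3 -c "
from h import *; cv2.imwrite('pics/f.png',np.load('w.npz')['im'])"
```

```text
tcp [503.1  97.  118.6] [-3.1416e+00 -1.0000e-04 -3.1013e+00] w -0.0 F [ 0.7  0.2 -0. ] t 7.97
near -y of finger: slope [1.57223099e-02 6.98511976e+01] zmax 72.2001237944538
-30 70.8; -20 70.9; -10 70.7; 0 70.5; 10 70.6; 20 70.7; 30 70.7; 40 70.6; 50 70.7; 60 70.8; 70 70.7; 80 70.7; 90 130.1; 100 131.3; 110 129.4;
```

View pics/f.png

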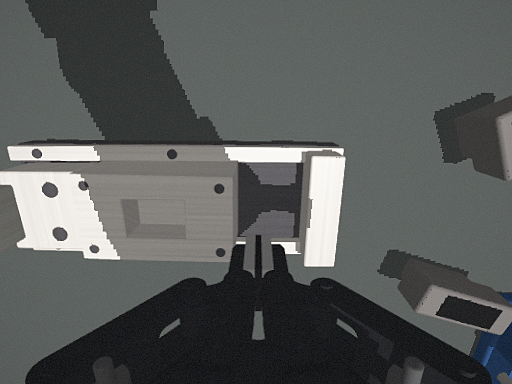

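The housing lies flat, its top face at z≈70.6 and the socket up at (155,218). The jaw face is on the left at about (85,215), close to the housing. Next: back to the tab.

{"op": "send_rows", "data": {"rows": [{"x": 0, "y": -1.5, "z": 3, "roll": 0, "claw": 0.5}, {"x": 0.2, "y": -5, "z": 5, "roll": 0, "claw": 0.5}, {"x": 0.4, "y": -9, "z": 5, "roll": 0, "claw": 0.5}, {"x": 0.5, "y": -13, "z": 5, "roll": 0, "claw": 0.5}, {"x": 0.5, "y": -17, "z": 5, "roll": 0, "claw": 0.5}]}}

```text
clock: 8.43
eef_pos: [508.7, -73.9, 169.3]
tool_rot: [-3.142, 0.002, -3.099]
force: [0.9, 0.1, 0.5]
width: 42.8
```

{"op": "send_rows", "data": {"rows": [{"x": 0.1, "y": -1.6, "z": 0, "roll": 0, "claw": 0.5}, {"x": 0.1, "y": -1.8, "z": 0, "roll": 0, "claw": 0.5}, {"x": 0.1, "y": -1.8, "z": 0, "roll": 0, "claw": 0.5}]}}

```text
clock: 8.68
eef_pos: [509.1, -91.6, 168.6]
tool_rot: [3.141, 0.0, -3.103]
force: [-0.7, 0.3, 0.9]
width: 42.7
```

Run:
```python
from look import *
X,Y,Z=P[...,0],P[...,1],P[...,2]
box((Z>108)&(Z<120)&(abs(X-508)<40)&(Y<-50)&(Y>-130),"tab")
box((Z>64)&(Z<76)&(abs(X-505)<60)&(Y<160)&(Y>-60),"housing")
box((Z>48)&(Z<59)&(abs(X-505)<40)&(Y<0)&(Y>-160),"jawtop")
```

```text
tcp [509.1 -91.6 168.6] [ 3.1415e+00  1.0000e-04 -3.1033e+00] w 42.7 F [-0.7  0.3  0.9] t 8.68
tab 989 [508.9 -92.1] [43.9 11.7] 1.88 z 116.5
housing 7639 [504.4  24.4] [ 65.1 111.7] 0.64 z 70.6
jawtop 3845 [506.8 -47.6] [65.3 99.3] 3.84 z 54.6
```

{"op": "send_rows", "data": {"rows": [{"x": 0, "y": 0, "z": -4, "roll": 0, "claw": 0.5}, {"x": 0, "y": 0, "z": -8, "roll": 0, "claw": 0.5}, {"x": 0, "y": 0, "z": -8, "roll": 0, "claw": 0.5}, {"x": 0, "y": 0, "z": -8, "roll": 0, "claw": 1}, {"x": 0, "y": 0, "z": -8, "roll": 0, "claw": 1}]}}

```text
clock: 9.15
eef_pos: [510.1, -89.4, 89.9]
tool_rot: [3.141, 0.001, -3.099]
force: [-0.5, -0.2, 0.7]
width: 19.5
```

{"op": "send_rows", "data": {"rows": [{"x": 0, "y": 0, "z": 0, "roll": 0, "claw": 1}, {"x": 0, "y": 0, "z": 0, "roll": 0, "claw": 1}, {"x": 0, "y": 0, "z": 0, "roll": 0, "claw": 1}]}}

```text
clock: 9.4
eef_pos: [510.6, -90.5, 90.8]
tool_rot: [-3.142, 0.004, -3.102]
force: [-1.4, 1.4, 5.3]
width: 11.3
```

{"op": "send_rows", "data": {"rows": [{"x": -0.02, "y": 0.8, "z": 0, "roll": 0, "claw": 1}, {"x": -0.05, "y": 1.8, "z": 0, "roll": 0, "claw": 1}, {"x": -0.08, "y": 2.8, "z": 0, "roll": 0, "claw": 1}, {"x": -0.11, "y": 3.8, "z": 0, "roll": 0, "claw": 1}, {"x": -0.14, "y": 4.8, "z": 0, "roll": 0, "claw": 1}]}}

```text
clock: 9.82
eef_pos: [509.3, -45.7, 90.8]
tool_rot: [-3.138, 0.004, -3.105]
force: [-0.5, -7.7, 9.1]
width: 11.3
```

{"op": "send_rows", "data": {"rows": [{"x": -0.02, "y": 0.5, "z": 0, "roll": 0, "claw": 1}, {"x": -0.03, "y": 0.8, "z": 0, "roll": 0, "claw": 1}, {"x": -0.03, "y": 1.0, "z": 0, "roll": 0, "claw": 1}, {"x": -0.03, "y": 1.0, "z": 0, "roll": 0, "claw": 1}]}}

```text
clock: 10.15
eef_pos: [508.9, -34.5, 90.8]
tool_rot: [-3.139, 0.004, -3.103]
force: [-1.1, -4.2, 9.4]
width: 11.3
```

{"op": "send_rows", "data": {"rows": [{"x": 0, "y": 0.15, "z": 0, "roll": 0, "claw": 1}, {"x": 0, "y": 0.3, "z": 0, "roll": 0, "claw": 1}, {"x": 0, "y": 0.3, "z": 0, "roll": 0, "claw": 1}]}}

```text
clock: 10.4
eef_pos: [508.9, -32.0, 90.8]
tool_rot: [-3.139, 0.004, -3.103]
force: [-1.1, -6.5, 9.8]
width: 11.0
```

{"op": "send_rows", "data": {"rows": [{"x": 0, "y": 0.1, "z": 0, "roll": 0, "claw": 1}, {"x": 0, "y": 0.2, "z": 0, "roll": 0, "claw": 1}, {"x": 0, "y": 0.2, "z": 0, "roll": 0, "claw": 1}]}}

```text
clock: 10.65
eef_pos: [508.8, -30.2, 90.8]
tool_rot: [-3.139, 0.004, -3.104]
force: [-0.2, -5.5, 9.8]
width: 11.4
```

{"op": "send_rows", "data": {"rows": [{"x": 0, "y": 0.1, "z": 0, "roll": 0, "claw": 1}, {"x": 0, "y": 0.2, "z": 0, "roll": 0, "claw": 1}, {"x": 0, "y": 0.2, "z": 0, "roll": 0, "claw": 1}]}}

```text
clock: 10.9
eef_pos: [508.8, -30.1, 90.8]
tool_rot: [-3.137, 0.004, -3.105]
force: [0.4, -10.8, 10.1]
width: 11.1
```

Run:
```python
from look import *
X,Y,Z=P[...,0],P[...,1],P[...,2]
for x in (485,495,505):
  m=(abs(X-x)<4)
  for n,lo,hi in (("hous",64,76),("fj",50,58)):
    k=m&(Z>lo)&(Z<hi)&(Y>10)&(Y<165); print(x,n,np.percentile(Y[k],[1,99]).round(1) if k.any() else None,end=" ")
  k=m&(Z>50)&(Z<58)&(Y>-30)&(Y<60); print("jawface",np.percentile(Y[k],[95,100]).round(1) if k.any() else None)
```

```text
tcp [508.8 -30.1  90.8] [-3.1368  0.0039 -3.1051] w 11.1 F [  0.4 -10.8  10.1] t 10.9
485 hous [ 23.2 119.7] 485 fj [10.2 23.6] jawface [21.8 23.8]
495 hous [ 23.4 123.7] 495 fj [ 10.1 100.9] jawface [22.3 24.2]
505 hous [ 23.7 126.9] 505 fj [ 10.2 101.1] jawface [22.3 24.2]
```

{"op": "send_rows", "data": {"rows": [{"x": 0, "y": 0.15, "z": 0, "roll": 0, "claw": 1}, {"x": 0, "y": 0.3, "z": 0, "roll": 0, "claw": 1}, {"x": 0, "y": 0.3, "z": 0, "roll": 0, "claw": 1}]}}

```text
clock: 11.2
eef_pos: [508.8, -30.1, 90.8]
tool_rot: [-3.134, 0.004, -3.107]
force: [-0.6, -17.5, 7.6]
width: 10.8
```

{"op": "send_rows", "data": {"rows": [{"x": 0, "y": 0, "z": 0, "roll": 0, "claw": 0.5}, {"x": 0, "y": -0.4, "z": 0, "roll": 0, "claw": 0.5}, {"x": 0, "y": -0.4, "z": 0, "roll": 0, "claw": 0.5}, {"x": 0, "y": -0.4, "z": 3, "roll": 0, "claw": 0.5}, {"x": 0, "y": -0.4, "z": 7, "roll": 0, "claw": 0.5}]}}

```text
clock: 11.62
eef_pos: [504.9, -25.9, 156.9]
tool_rot: [3.141, -0.007, -3.099]
force: [0.9, 0.5, 0.9]
width: 42.5
```

{"op": "send_rows", "data": {"rows": [{"x": 0, "y": -1, "z": 3.5, "roll": -7, "claw": 0.5}, {"x": -0.5, "y": -4, "z": 5, "roll": -14, "claw": 0.5}, {"x": -1, "y": -8, "z": 5, "roll": -21, "claw": 0.3}, {"x": -1.5, "y": -12, "z": 5, "roll": -28, "claw": 0.2}, {"x": -2, "y": -16, "z": 5, "roll": -35, "claw": 0.2}]}}

```text
clock: 12.03
eef_pos: [487.6, -187.2, 209.6]
tool_rot: [3.14, 0.001, 2.569]
force: [-0.4, -0.5, -0.7]
width: 68.0
```

{"op": "send_rows", "data": {"rows": [{"x": -0.5, "y": -3.5, "z": 0, "roll": -7, "claw": 0.2}, {"x": -1, "y": -7, "z": 0, "roll": -14, "claw": 0.2}, {"x": -1.3, "y": -10.5, "z": 0, "roll": -20, "claw": 0.2}, {"x": -1.3, "y": -10.5, "z": 0, "roll": -20, "claw": 0.2}, {"x": -1.3, "y": -10.5, "z": 0, "roll": -20, "claw": 0.2}]}}

```text
clock: 12.45
eef_pos: [473.8, -293.5, 208.6]
tool_rot: [-3.141, 0.0, 2.22]
force: [0.4, 1.7, 0.0]
width: 68.5
```

Run:
```python
from look import *
print(ctrl.read_state()["qpos"].round(2))
X,Y,Z=P[...,0],P[...,1],P[...,2]
box((Z>50)&(Z<66)&(abs(X-475)<50)&(abs(Y+301)<50),"plugtop")
print([(np.round(x["uv"]).tolist(),round(x["confidence"],2)) for x in ctrl.recognise("wrist","plug")])
cv2.imwrite("pics/g.png",im)
```

```text
tcp [ 473.8 -293.5  208.6] [-3.1411e+00  4.0000e-04  2.2197e+00] w 68.5 F [0.4 1.7 0. ] t 12.45
[ 0.3   0.55  0.3   1.82 -0.22  0.8   1.37]
plugtop 1930 [ 474.2 -302.3] [34.  63.8] 36.71 z 60.8
[([250.0, 185.0], 0.97), ([243.0, 298.0], 0.9), ([176.0, 238.0], 0.78), ([206.0, 85.0], 0.64), ([142.0, 168.0], 0.59)]
```

View pics/g.png

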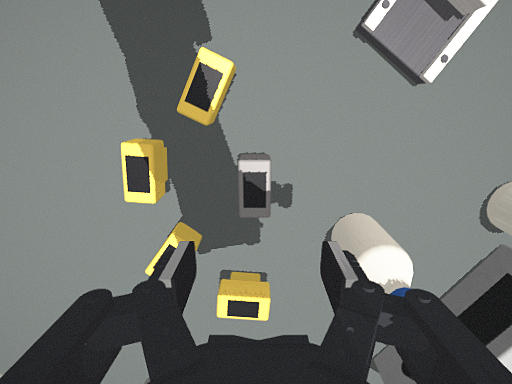

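Grey plug confirmed: (254,185), 34×64 mm, top at z 60.8. The other four, at (207,86), (143,170), (175,248) and (244,298), are yellow look-alikes. I'll descend on the grey one.

{"op": "send_rows", "data": {"rows": [{"x": 0.05, "y": -0.9, "z": -4, "roll": -0.5, "claw": 0.2}, {"x": 0.05, "y": -0.9, "z": -8, "roll": -0.5, "claw": 0.2}, {"x": 0.05, "y": -0.9, "z": -11, "roll": -0.5, "claw": 0.2}, {"x": 0.05, "y": -0.9, "z": -11, "roll": -0.5, "claw": 0.2}, {"x": 0.05, "y": -0.9, "z": -11, "roll": -0.5, "claw": 0.2}]}}

```text
clock: 12.97
eef_pos: [474.7, -298.5, 97.8]
tool_rot: [-3.141, -0.004, 2.216]
force: [0.5, -0.4, 0.5]
width: 68.3
```

Run:
```python
from look import *
X,Y,Z=P[...,0],P[...,1],P[...,2]
box((Z>54)&(Z<66)&(abs(X-475)<50)&(abs(Y+301)<50),"plugtop")
```

```text
tcp [ 474.7 -298.5   97.8] [-3.1412 -0.0039  2.2163] w 68.3 F [ 0.5 -0.4  0.5] t 12.97
plugtop 4476 [ 474.7 -302. ] [34.1 64. ] 37.31 z 60.9
```

{"op": "send_rows", "data": {"rows": [{"x": 0, "y": -0.35, "z": -3, "roll": 0.3, "claw": 0.2}, {"x": 0, "y": -0.35, "z": -5.8, "roll": 0.3, "claw": 0.2}, {"x": 0, "y": -0.35, "z": -5.8, "roll": 0.3, "claw": 0.2}, {"x": 0, "y": -0.35, "z": -5.8, "roll": 0.3, "claw": 0.2}, {"x": 0, "y": -0.35, "z": -5.8, "roll": 0.3, "claw": 1}]}}

```text
clock: 13.43
eef_pos: [476.5, -304.9, 43.0]
tool_rot: [3.14, 0.003, 2.219]
force: [0.3, 0.2, 0.1]
width: 57.9
```

{"op": "send_rows", "data": {"rows": [{"x": 0, "y": 0, "z": 0, "roll": 0, "claw": 1}, {"x": 0, "y": 0, "z": 0, "roll": 0, "claw": 1}, {"x": 0, "y": 0, "z": 0, "roll": 0, "claw": 1}, {"x": 0, "y": 0, "z": 0, "roll": 0, "claw": 1}]}}

```text
clock: 13.77
eef_pos: [476.3, -304.9, 42.8]
tool_rot: [3.14, 0.003, 2.219]
force: [-0.3, 0.2, 7.7]
width: 33.2
```

{"op": "send_rows", "data": {"rows": [{"x": 0, "y": 0, "z": 2, "roll": 0, "claw": 1}, {"x": 0, "y": 0, "z": 6, "roll": 0, "claw": 1}, {"x": 0, "y": 1, "z": 10, "roll": 0, "claw": 1}, {"x": 0, "y": 3, "z": 13, "roll": 0, "claw": 1}, {"x": 0.5, "y": 5.5, "z": 16, "roll": -5, "claw": 1}]}}

```text
clock: 14.18
eef_pos: [478.9, -250.8, 203.7]
tool_rot: [3.141, 0.002, 2.127]
force: [0.5, 0.0, -1.4]
width: 33.0
```

{"op": "send_rows", "data": {"rows": [{"x": 0.4, "y": 4, "z": 0, "roll": -6, "claw": 1}, {"x": 0.8, "y": 8, "z": 0, "roll": -12, "claw": 1}, {"x": 1.2, "y": 12, "z": 0, "roll": -18, "claw": 1}, {"x": 1.6, "y": 16, "z": 0, "roll": -24, "claw": 1}, {"x": 2, "y": 20, "z": 0, "roll": -30, "claw": 1}]}}

```text
clock: 14.6
eef_pos: [499.9, -47.2, 201.8]
tool_rot: [3.14, -0.001, 1.603]
force: [0.7, 0.5, -0.7]
width: 33.0
```

{"op": "send_rows", "data": {"rows": [{"x": 0.2, "y": 3, "z": 0, "roll": 0, "claw": 1}, {"x": 0.3, "y": 5.5, "z": 0, "roll": 0, "claw": 1}, {"x": 0.3, "y": 5.5, "z": 0, "roll": 0, "claw": 1}, {"x": 0.3, "y": 5.5, "z": 0, "roll": 0, "claw": 1}]}}

```text
clock: 14.93
eef_pos: [503.0, 7.8, 201.3]
tool_rot: [3.141, -0.001, 1.612]
force: [-0.4, -0.4, -0.8]
width: 33.1
```

Run:
```python
from look import *
X,Y,Z=P[...,0],P[...,1],P[...,2]
box((Z>64)&(Z<75)&(abs(X-505)<60)&(Y<160)&(Y>0),"housing")
r=(abs(X-504)<13)&(abs(Y-78)<18); print("floor z",np.nanmedian(Z[r]))
hole=(Z<62)&(abs(X-504)<25)&(abs(Y-78)<35); box(hole,"hole")
for c in ("wrist",):
  for q in("socket","plug_shoulder","plug"): print(q,[(np.round(x["uv"],1).tolist(),round(x["confidence"],2),at_z(C,x["uv"],70).round(1).tolist()) for x in ctrl.place_of(c,q)[:3]])
print(ctrl.read_state()["eef_pos"])
cv2.imwrite("pics/h.png",im)
```

```text
tcp [503.    7.8 201.3] [ 3.1406e+00 -9.0000e-04  1.6123e+00] w 33.1 F [-0.4 -0.4 -0.8] t 14.93
housing 7443 [501.9  78.8] [ 64.  109.9] 1.31 z 70.8
floor z 44.86864910094627
hole 1488 [501.7  78.7] [29.3 42.8] 1.55 z 44.9
socket []
plug_shoulder [([163.0, 345.8], 0.81, [396.2, -197.4, 70.0])]
plug [([257.0, 223.4], 0.86, [503.7, -30.3, 70.0]), ([163.2, 333.2], 0.65, [398.0, -177.7, 70.0])]
[502.96280544   4.16909279 201.11947169]
```

View pics/h.png

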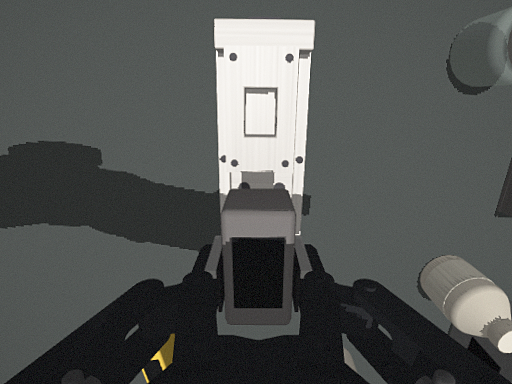

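The image shows the socket mouth at (261,111) in the clamped housing and the grey plug straight in the gripper at (257,260).

Run:
```python
from look import *
X,Y,Z=P[...,0],P[...,1],P[...,2]; t=s["eef_pos"]
m=(abs(X-t[0])<30)&(abs(Y-t[1])<50)&(Z>205)
print(np.percentile(Z[m],[1,10,50,90,99]).round(1))
box(m&(Z>np.percentile(Z[m],60)-4)&(Z<np.percentile(Z[m],60)+4),"plugtop")
k=m&(Z>213)&(Z<226); box(k,"top"); 
f=(abs(X-t[0])<30)&(abs(Y-t[1]-35)<12)&(Z>185)&(Z<215); print("front face y",np.median(Y[f]),f.sum(),"x",np.percentile(X[f],[1,99]))
box((Z>64)&(Z<75)&(abs(X-505)<60)&(Y<160)&(Y>0),"housing")
hole=(Z<62)&(abs(X-504)<25)&(abs(Y-78)<35); box(hole,"hole")
```

```text
tcp [503.    4.2 201.1] [3.1408e+00 4.0000e-04 1.6054e+00] w 33.1 F [ 0.1  0.2 -0.5] t 15.13
[207.7 218.4 245.4 280.2 287. ]
plugtop 2440 [502.6  17.7] [50.9  9.9] 1.8 z 265.8
top 9180 [501.7   7.9] [69.2 55.4] 69.29 z 219.3
front face y 38.88536209776606 1240 x [485.83106545 517.57590416]
housing 7565 [501.8  79.1] [ 64.3 109.8] 1.57 z 70.7
hole 1498 [501.7  78.8] [29.3 42.9] 1.63 z 44.9
```

{"op": "send_rows", "data": {"rows": [{"x": 0, "y": 3, "z": 0, "roll": -0.3, "claw": 1}, {"x": 0, "y": 6, "z": -1, "roll": -0.3, "claw": 1}, {"x": 0, "y": 7.2, "z": -4, "roll": -0.3, "claw": 1}, {"x": 0, "y": 7.2, "z": -7.6, "roll": -0.3, "claw": 1}, {"x": 0, "y": 7.2, "z": -7.6, "roll": -0.3, "claw": 1}]}}

```text
clock: 15.6
eef_pos: [499.1, 77.8, 120.0]
tool_rot: [-3.132, 0.001, 1.604]
force: [-1.0, 0.4, -0.2]
width: 33.0
```

{"op": "send_rows", "data": {"rows": [{"x": 0, "y": 0, "z": 0, "roll": 0, "claw": 1}, {"x": 0, "y": 0, "z": 0, "roll": 0, "claw": 1}]}}

```text
clock: 15.77
eef_pos: [503.9, 76.0, 125.9]
tool_rot: [3.14, 0.001, 1.6]
force: [0.6, -0.3, -1.1]
width: 33.3
```

Run:
```python
from look import *
X,Y,Z=P[...,0],P[...,1],P[...,2]; t=s["eef_pos"]
f=(abs(X-t[0])<30)&(abs(Y-t[1]-35)<9)&(Z>t[2]-15)&(Z<t[2]+12); print("front face y",np.median(Y[f]),f.sum(),"x",np.percentile(X[f],[1,99]),"z",np.percentile(Z[f],[1,99]))
h=(Z>67)&(Z<74)&(abs(X-502)<45)&(Y<165)&(Y>110)
print("housing x at y~115-125",np.percentile(X[h&(Y<125)],[1,99]),"end y",np.percentile(Y[h],99))
print([ (r["uv"],r["confidence"],at_z(C,r["uv"],70).round(1)) for r in ctrl.place_of("wrist","plug_shoulder")[:2]])
i2,d2=ctrl.get_image("side"); 
u=proj(cal("side"),[502,79,80])[0]; x0,y0=int(u[0])-45,int(u[1])-40
cv2.imwrite("pics/i.png",np.hstack([cv2.resize(i2[y0:y0+75,x0:x0+90],(450,375),interpolation=cv2.INTER_CUBIC),im[:375,106:426]]))
```

```text
tcp [503.9  76.  125.9] [3.1401e+00 6.0000e-04 1.5999e+00] w 33.3 F [ 0.6 -0.3 -1.1] t 15.77
front face y 110.75795044052899 1125 x [486.91042548 518.77588182] z [111.32993738 137.71381705]
housing x at y~115-125 [469.94703524 532.07915045] end y 134.32437689688211
[]
```

View pics/i.png

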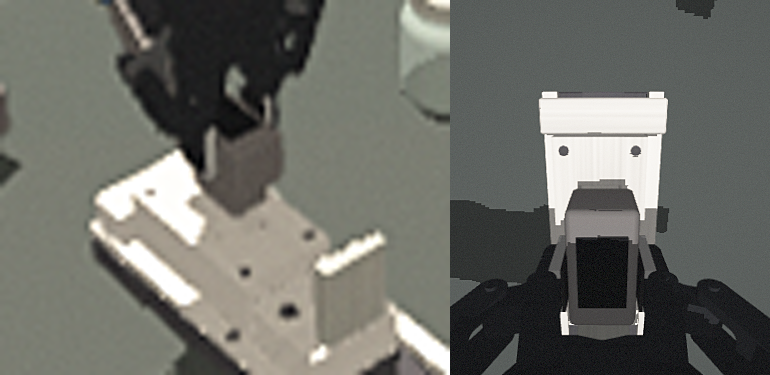

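The plug hangs centred above the socket. Camera offsets: plug (502.9, 78.8), socket (502.1, 78.9). I'll correct 0.7 mm in x and descend slowly.

{"op": "send_rows", "data": {"rows": [{"x": -0.07, "y": 0, "z": 0, "roll": 0, "claw": 1}, {"x": -0.07, "y": 0, "z": -0.6, "roll": 0, "claw": 1}, {"x": -0.07, "y": 0, "z": -1.1, "roll": 0, "claw": 1}, {"x": -0.07, "y": 0, "z": -1.5, "roll": 0, "claw": 1}, {"x": -0.07, "y": 0, "z": -1.5, "roll": 0, "claw": 1}]}}

```text
clock: 16.33
eef_pos: [501.9, 77.8, 108.8]
tool_rot: [-3.141, 0.0, 1.603]
force: [-0.7, 0.3, -0.9]
width: 32.8
```

{"op": "send_rows", "data": {"rows": [{"x": 0, "y": 0, "z": -0.2, "roll": 0, "claw": 1}, {"x": 0, "y": 0, "z": -0.4, "roll": 0, "claw": 1}, {"x": 0, "y": 0, "z": -0.4, "roll": 0, "claw": 1}]}}

```text
clock: 16.58
eef_pos: [502.0, 77.5, 105.2]
tool_rot: [-3.141, 0.0, 1.603]
force: [-0.8, -0.5, -1.3]
width: 33.2
```

{"op": "send_rows", "data": {"rows": [{"x": 0, "y": 0, "z": -0.4, "roll": 0, "claw": 1}, {"x": 0, "y": 0, "z": -0.8, "roll": 0, "claw": 1}, {"x": 0, "y": 0, "z": -1.2, "roll": 0, "claw": 1}, {"x": 0, "y": 0, "z": -1.2, "roll": 0, "claw": 1}]}}

```text
clock: 16.92
eef_pos: [501.8, 77.6, 92.8]
tool_rot: [-3.14, 0.0, 1.603]
force: [-0.2, -0.2, -1.1]
width: 33.2
```

{"op": "send_rows", "data": {"rows": [{"x": 0, "y": 0, "z": -0.2, "roll": 0, "claw": 1}, {"x": 0, "y": 0, "z": -0.4, "roll": 0, "claw": 1}, {"x": 0, "y": 0, "z": -0.4, "roll": 0, "claw": 1}]}}

```text
clock: 17.17
eef_pos: [502.2, 77.6, 89.3]
tool_rot: [-3.141, 0.0, 1.603]
force: [0.0, -0.8, -1.6]
width: 33.2
```

{"op": "send_rows", "data": {"rows": [{"x": 0, "y": 0, "z": -0.1, "roll": 0, "claw": 1}, {"x": 0, "y": 0, "z": -0.2, "roll": 0, "claw": 1}, {"x": 0, "y": 0, "z": -0.3, "roll": 0, "claw": 1}, {"x": 0, "y": 0, "z": -0.3, "roll": 0, "claw": 1}]}}

```text
clock: 17.5
eef_pos: [502.3, 77.6, 88.7]
tool_rot: [3.141, -0.002, 1.602]
force: [-4.4, -1.7, 22.2]
width: 33.4
```

The plug stalled at z 88.7 (expected home 88.8) with 22 N, so it's seated. I'll ease off, release and retreat.

{"op": "send_rows", "data": {"rows": [{"x": 0, "y": 0, "z": 0.2, "roll": 0, "claw": 1}, {"x": 0, "y": 0, "z": 0.2, "roll": 0, "claw": 0.2}, {"x": 0, "y": 0, "z": 0.2, "roll": 0, "claw": 0.2}, {"x": 0, "y": 0, "z": 0.2, "roll": 0, "claw": 0.2}, {"x": 0, "y": 0, "z": 0.2, "roll": 0, "claw": 0.2}]}}

```text
clock: 17.92
eef_pos: [502.2, 78.1, 88.4]
tool_rot: [-3.141, -0.0, 1.603]
force: [0.1, 1.0, -0.1]
width: 68.3
```

{"op": "send_rows", "data": {"rows": [{"x": 0, "y": 0, "z": 2, "roll": 0, "claw": 0.2}, {"x": 0, "y": 0, "z": 6, "roll": 0, "claw": 0.2}, {"x": 0, "y": 0, "z": 10, "roll": 0, "claw": 0.2}, {"x": 0, "y": -3, "z": 13, "roll": 0, "claw": 0.2}, {"x": 0, "y": -6, "z": 15, "roll": 0, "claw": 0.2}]}}

```text
clock: 18.33
eef_pos: [503.4, 19.1, 241.1]
tool_rot: [3.138, -0.001, 1.608]
force: [0.6, -0.8, 0.3]
width: 68.3
```

{"op": "send_rows", "data": {"rows": [{"x": 0, "y": 0, "z": 0, "roll": 0, "claw": 0.2}, {"x": 0, "y": 0, "z": 0, "roll": 0, "claw": 0.2}, {"x": 0, "y": 0, "z": 0, "roll": 0, "claw": 0.2}]}}

```text
clock: 18.58
eef_pos: [501.8, 18.5, 238.1]
tool_rot: [-3.141, -0.001, 1.603]
force: [0.1, 0.6, -0.4]
width: 68.5
```

Run:
```python
from look import *
X,Y,Z=P[...,0],P[...,1],P[...,2]
box((Z>101)&(Z<112)&(abs(X-502)<30)&(abs(Y-79)<45),"plugtop")
box((Z>66)&(Z<75)&(abs(X-505)<60)&(Y<160)&(Y>0),"housing")
for a,b in((1,0),(0,1)):
  k=(Z>101)&(Z<112)&(abs(X-502)<30)&(abs(Y-79)<45); q=P[k]; A=np.c_[q[:,:2],np.ones(len(q))]; 
print("tilt",np.linalg.lstsq(A,q[:,2],rcond=None)[0][:2])
m=(abs(X-490)<6)
for n,lo,hi,y0,y1 in(("jaw",50,58,-40,60),("hous",66,75,0,165),("fj",50,58,110,175)):
  k=m&(Z>lo)&(Z<hi)&(Y>y0)&(Y<y1); print(n,np.percentile(Y[k],[1,99]).round(1) if k.any() else None)
cv2.imwrite("pics/j.png",im)
```

```text
tcp [501.8  18.5 238.1] [-3.1405e+00 -1.0000e-03  1.6030e+00] w 68.5 F [ 0.1  0.6 -0.4] t 18.58
plugtop 2589 [501.9  80.5] [34.1 62.7] 1.85 z 106.9
housing 4144 [501.7  78.9] [ 64.3 110.3] 1.51 z 70.7
tilt [-0.0011593 -0.0009849]
jaw [-24.8  18.9]
hous [ 23.9 133.7]
fj [136.5 157.4]
```

View pics/j.png

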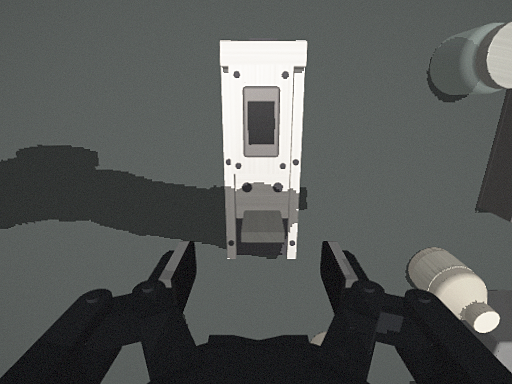

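Run:
```python
from look import *
X,Y,Z=P[...,0],P[...,1],P[...,2]
box((Z>112)&(Z<120)&(abs(X-507)<30)&(Y<0)&(Y>-60),"tab")
i,d=ctrl.get_image("top"); C=cal("top"); P=cloud(C,d); X,Y,Z=P[...,0],P[...,1],P[...,2]
m=(Z>112)&(Z<122)&(abs(X-507)<30)&(Y<0)&(Y>-60); print(m.sum(), np.nanmedian(P[m],0) if m.any() else 0)
```

```text
tcp [501.5  19.  237.6] [-3.1395e+00 -8.0000e-04  1.6040e+00] w 68.7 F [ 0.3  0.3 -1.2] t 18.63
tab 527 [507.5 -29.4] [43.2 12. ] 2.1 z 116.5
49 [508.38700698 -30.86766514 116.61328771]
```

```bash
python3 -c "
from cell import ctrl
print(ctrl.finish_job())"
```

```text
the job is handed in; nothing more can be done
None
```

The job is finished and handed in at about 18.7 s of the 67 s allowed; the hand-in gave no verdict.

**What I did:** I slid the jaw back about 113 mm by its tab and tipped the housing toward the sliding jaw with closed fingers, so it landed flat with the socket up. I then slid the jaw up until it stalled and squeezed to about 17 N. The grey 34 × 64 mm plug went into the socket and stalled at its home height with 22 N before I let go and backed off.

**Last checks, from the wrist camera:**

| Check | Measured | Expected |
|---|---|---|
| Housing top face height | 70.7 mm | 70 mm |
| Plug head above housing | 36.2 mm | 36 mm |
| Plug tilt | about 0.001 rad | below 0.06 rad |
| Housing from channel middle (x) | about 2 mm | within 6 mm |
| Jaw face against housing end (y) | 24.6 against 23.9 mm | no gap |

- **Plug position:** its centre measured about 1.6 mm from the socket centre along the housing, roughly the socket's 1.5 mm clearance and inside the 4 mm limit.
- **Jaw position:** the jaw face itself was partly hidden, so I worked it out from the tab. The 0.7 mm overlap is within camera error, and the top camera put the tab about 1.5 mm further back.
- **An early disagreement:** my first tab reading was about 10 mm off because the arm had not settled. I re-measured close up before gripping.
- **Not checked:** I did not measure the other plugs, bottles and tools again at the end; at no point did I feel contact with any of them.

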